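# Find the hidden pivot hole of a swivel fixture and pin it

## Task

Fit the pivot pin of the swivel fixture: take the pin with the red knob from the wooden rack and put it down through the hub of the round plate, then use it to slide the plate about on its bed, hunting with the pin's tip, until it drops into the blind hole hidden under the plate. Leave the pin fully home, its knob down on the hub, with the plate lying flat in its bed, and let go. Do not lift the plate, leave the blue pin in the rack, and do not knock the glue bottle or the tape measure over or away.

Things in the scene. Friction and masses are not known exactly. Their poses are not given: they have to be found in the camera images.
- pivot_pin_knob (a point): Centre of the pivot pin's red knob, 32 mm across and 34 mm tall, on a plain steel shank 20 mm across and 66 mm long (pin 100 mm in all, 0.12 to 0.25 kg); z up along the pin. At the start the pin stands upright in one of the two rack holes (either), this point 93 mm above the bench. Fully home in the fixture the knob's underside rests on the hub.
- pivot_pin_tip (a point): Tip of the pivot pin, the centre of the shank's lower end face, 83 mm below the knob's centre; the last 4 mm taper to 14 mm across. Fully home it is 26 mm below the bed's face.
- short_pin_knob (a point): Centre of the blue knob (32 mm across, 34 mm tall) of a second pin with a shank only 46 mm long, too short for this job; it stands in the other rack hole, this point 73 mm above the bench.
- pin_rack: Fixed block of pale wood, 130 x 60 x 45 mm, origin at the centre of its underside; x along its length. Two round holes 23 mm wide and 35 mm deep, 32 mm either side of the middle along x, hold the two pins upright; the knobs are 64 mm apart, so there is finger room only across the block (along its y).
- hub_top (a point): Centre of the top of the swivel plate's brass hub, at the mouth of its bore, 80 mm above the bench; z up. Hub 46 mm across, rising 28 mm above the plate; a straight bore 21.5 mm wide goes through hub and plate, 40 mm deep. With the pin's tip on the bed's face the knob's underside stands 26 mm above the hub.
- swivel_plate: Loose round aluminium plate, 120 mm across, 12 mm thick, about 0.5 kg, origin at the centre of its underside (40 mm below hub_top), z up. It lies flat on the bed's face and slides under a push of a few newtons. It starts with its hub 16 to 21 mm from bed_center towards that point's -x.
- bed_center (a point): Middle of the fixed grey bed's 166 mm square window, on the face the plate lies on, 40 mm above the bench; x, y along the rails, which stand 10 mm above the face (222 mm square outside). The blind hole in the face, 23 mm wide, 30 mm deep, lies at x -8 to +12 mm, y -12 to +12 mm in this frame, elsewhere each run, always under the plate.
- panel_top (a point): Point on the top edge of the fixed three-door panel that stands across the bench between the robot and the work: 300 mm tall, x from 0.375 to 0.412, y from -0.71 to +0.24 (world, m). Lock barrels 31 mm thick stick out of its back to x = 0.475 at 220 to 260 mm height, at y = -0.065, -0.37 and -0.665. Everything to be handled is behind it: reach over it.
- glue_bottle_center (a point): Middle of an upright white glue bottle with red nozzle, 45 mm across and 140 mm tall, standing on the bench behind the rack; leave it.
- tape_measure_center (a point): Middle of a yellow tape measure, 39 x 81 x 62 mm, standing to the right of the bed; leave it.
Mind the look-alikes: they are no part of the job. Of the things like the part that bears pivot_pin_knob, leave any that is yellow; of the rest the smaller one is meant.

How it is judged:
By the outcome, as a careful person would: the job done as asked, in the order asked, and still so for the second after the job is handed in, with the robot touching nothing.
It also fails if it takes over 72 s, if anything falls off the work surface, if the arm or the gripper's body presses on something with over 40 N, if the wrist force passes 120 N, or if a joint passes its speed limit or range.

## Robot

A 7-joint arm with a two-finger parallel gripper is mounted at the origin on a cart in front of the work surface, level with it; the furniture and walls round the work are solid. World frame = base frame: x ahead of the robot, y to its left, z up, the work surface at z = 0. Lengths are in m, angles in rad, forces in N, time in s.
With the tool pointing down it reaches from about 0.425 to 0.875 m from the base axis. Payload 8.4 kg.
Tool frame: the origin (TCP) lies at the very end of the fingers, on their centre line; the grasp point (between the pads) lies 19 mm behind it; x points along the fingers, y is the direction in which the jaws open and shut, and the axes are right-handed (so a half turn about x gives the same grasp; the last joint's range is limited). The gripper opens to 85 mm and grips with 20 to 120 N. Pads are 22 mm wide; open, the fingers measure 114 mm over their backs; the gripper's body (76 mm by 85 mm) begins 54 mm behind the grasp point. The pads swing forward as they close: fully open they stand 13 mm farther back than shut.
Start: joints at [-1.208, 0.333, 0.04, 1.465, -0.013, 1.343, -0.059], TCP at [0.29, 0.582, 0.231] pointing down, gripper open.
Joint ranges: [-2.58, 2.58], [-0.38, 2.09], [-1.3, 1.39], [0.25, 2.4], [-1.5, 4.64], [0.08, 2.09], [-2.65, 2.65]. Speed limits (rad/s): [2.22, 2.22, 2.79, 2.79, 3.14, 3.14, 3.14].

## Interface

Orientations are given as a unit quaternion [x, y, z, w].
In Python, from bench import manip gives the robot as it stands.
- The arm moves only by the tool apply_moves, never from a script. Its argument "plan" is a list of rows, each an object with "dp": the shift along the tool's x, y, z in units of 50 mm (1.0 is 50 mm), a list of three; "yaw": the turn about the tool's x in units of 6 degrees (1.0 is 6 degrees); "jaw": the opening, from 0 (shut) to 1 (fully open). In form: [{"dp": [tx, ty, tz], "yaw": yaw, "jaw": jaw}, ...]. A call has 1 to 5 rows; each row shifts and turns the commanded pose from where the row before left it, along the tool's axes as they then stand; what a row does not reach is not made up. A row lasts 1/10 s, in which the tool goes at most 50 mm and 8.59 degrees, less where a joint would pass 70% of its speed; a pose out of reach is approached as far as the arm can. A call is refused whole if a number of a shift passes 1 or a number of a turn 1, either way. A call with a gripper value outside its range is refused whole. The fingers move at their own pace and stop on an object; the grip force is fixed at half the most. Time passes only in rows, so rows that do not move let the fingers close. It gives the time, the measured TCP pose, the force and the opening at its end, in the units of the state.
- manip.sense(): the state, without advancing time (a new reading comes with each control period).
- manip.camera(name): name is "side" or "top" or "wrist"; returns a dict with "color" (480x640x3 uint8, red, green, blue), "depth" (480x640 float32, m along the optical axis (not along the pixel's ray), 0 where there is no reading), "vfov" (degrees; the focal length in pixels is half the picture's height over the tangent of half this angle, whatever the lens; pixels are square), "cx", "cy" (the principal point, pixels), "rvec" (rotation vector, rad) and "tvec" (3), from world to camera coordinates, as OpenCV has them; the wrist camera has in their place "T_tool_cam" (4x4, takes a point from camera to tool coordinates, whose origin is the TCP and whose axes are the tool frame's). Camera axes: x right, y down, z forward; pixel columns grow to the right and rows downward; lengths in m; the calibration is good to about 2 mm. A picture is of the moment at which its call begins: read the wrist's pose just before it.
- manip.hand_in(): hands the job in, once; it reports no verdict.
Trained networks look in a picture, given as the dict that the camera call returned (one of the last four; its "shot" number tells which), for a name from the list of things; names that differ only in an ending like _2 or _b are one class to them, and where a whole thing is asked for, a point or a joint stands for the part that bears it (a point fixed in the world has none). Each returns a list of dicts, best first, with "conf" (0 to 1); they miss things now and then, are a little off and sometimes report something else, mostly with a low value. They report only what shows in the picture. A call takes as long as a camera call. They do not tell look-alikes from the thing itself.
- manip.look_for(picture, thing): "rect" ([centre column, centre row, width, height] in pixels, round what is visible of it).
- manip.masks_of(picture, thing): "pixels" (480x640 bool, what is visible of it) and "rect" ([centre column, centre row, width, height] in pixels, round what is visible of it).
The state is a dict: "t": time; "joint_positions": joint angles; "joint_velocities": joint speeds; "effort": joint torques, N m; "eef_pos": TCP position; "orientation": TCP orientation; "force": force on the tool from outside, world axes, zero at the start; "moment": the same for the moment, N m; "width": finger opening in m.
Only numpy, scipy, OpenCV 4.12 (cv2) and the standard library are available. Lean on these libraries where they do the work, as an engineer would, in place of code of your own. Each camera call takes 0.05 s, during which the arm holds its last target.

## Working session

There is one attempt and no reset: what is moved stays moved. The work goes in short steps, Python scripts to look and compute and a tool call to move; the robot and the scene stay as the last step left them, time stands still between calls to the robot, and variables do not carry over. Pictures are saved under pics/ and viewed, and the job is handed in when it is done.

Besides the shell and the picture viewer there is one more tool, called after "Call:" as name([rows], argument=value, ...), one row to a line, values as JSON. apply_moves: Moves the arm, as the interface text tells. Its arguments: {"type":"object","properties":{"plan":{"type":"array"}},"required":["plan"]}

```bash
mkdir -p pics; ls; cat > h.py <<'E'
import numpy as np, cv2
from scipy.spatial.transform import Rotation as R
from bench import manip
def K(p):
    f=240/np.tan(np.radians(p['vfov'])/2); return f
def world(p,u,v,d=None,s=None):
    f=K(p)
    if d is None: d=p['depth'][int(round(v)),int(round(u))]
    c=np.array([(u-p['cx'])/f*d,(v-p['cy'])/f*d,d])
    if 'rvec' in p:
        M=cv2.Rodrigues(np.array(p['rvec'],float))[0]; return M.T@(c-np.array(p['tvec']).ravel())
    T=np.array(p['T_tool_cam']); q=T[:3,:3]@c+T[:3,3]
    return R.from_quat(s['orientation']).as_matrix()@q+np.array(s['eef_pos'])
def ray_z(p,u,v,z,s=None):
    a=world(p,u,v,0.2,s); b=world(p,u,v,1.0,s)
    return a+(b-a)*(z-a[2])/(b[2]-a[2])
def save(p,n,crop=None,sc=1):
    im=p['color'][:,:,::-1]
    if crop: im=im[crop[1]:crop[3],crop[0]:crop[2]]
    im=cv2.resize(im,None,fx=sc,fy=sc,interpolation=cv2.INTER_CUBIC) if sc!=1 else im
    cv2.imwrite('pics/'+n,im)
E
python3 - <<'E'
from h import *
s=manip.sense(); print({k:np.round(v,3).tolist() for k,v in s.items()})
for n in ('top','side'):
    p=manip.camera(n); save(p,n+'0.png')
    print(n,p['vfov'],p['rvec'],p['tvec'])
    for t in ('pivot_pin_knob','short_pin_knob','pin_rack','hub_top','swivel_plate','glue_bottle_center','tape_measure_center'):
        for r in manip.look_for(p,t): print(t,np.round(r['rect'],1),round(r['conf'],2))
E
```

```text
pics
{'t': 0.0, 'joint_positions': [-1.208, 0.334, 0.04, 1.466, -0.013, 1.343, -0.058], 'joint_velocities': [0.0, 0.001, 0.0, -0.001, 0.001, -0.001, -0.001], 'effort': [0.0, -65.855, 1.366, -40.556, 0.017, 0.013, 0.0], 'eef_pos': [0.289, 0.581, 0.23], 'orientation': [0.161, 0.688, -0.162, 0.688], 'force': [-0.041, -0.445, -0.293], 'moment': [-0.027, -0.054, -0.006], 'width': 0.086}
top 46.70783162536591 [ 2.19189111 -2.18382881  0.07684139] [-0.06239556  0.56647297  1.5488012 ]
pivot_pin_knob [176.5 233.8  21.4  15.4] 0.88
pivot_pin_knob [221.9 216.5  14.    9. ] 0.61
pivot_pin_knob [260.  209.1  14.6  16.1] 0.55
pin_rack [224.4 232.1  30.4  46.1] 0.92
hub_top [332.1 222.4  38.3  41.9] 0.94
swivel_plate [332.6 220.7  43.9  39.2] 0.64
glue_bottle_center [228.8 169.4  20.   22.1] 0.54
tape_measure_center [447.4 230.3  33.8  13.6] 0.91
tape_measure_center [328.6 214.3  92.1  88.7] 0.31
side 44.23097477341446 [ 0.30348096 -2.44509974  1.69642041] [0.53515845 0.24048727 1.23094603]
pivot_pin_knob [272.5 378.9  32.   78.9] 0.83
pivot_pin_knob [270.4 337.1  14.6  19.3] 0.73
pivot_pin_knob [278.3 317.6  23.6  61. ] 0.56
short_pin_knob [299.2 353.6  16.5  27.8] 0.71
pin_rack [284.9 374.4  73.   47.1] 0.89
hub_top [314.5 296.4  50.6  27.9] 0.62
swivel_plate [313.6 294.4  47.5  24.8] 0.72
tape_measure_center [352.6 257.3  18.5  27.8] 0.84
```

View pics/top0.png

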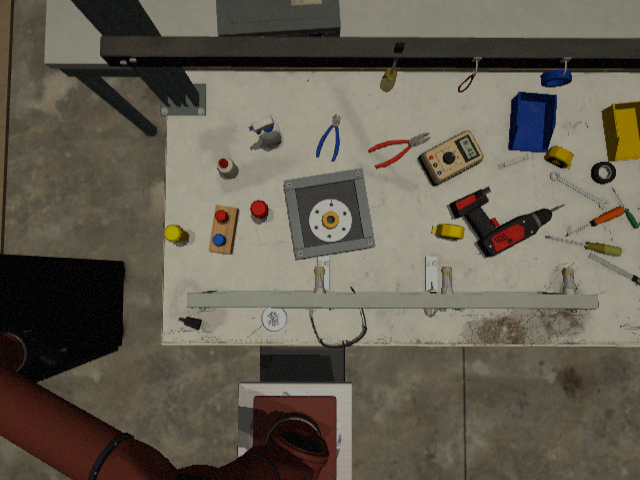

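View pics/side0.png

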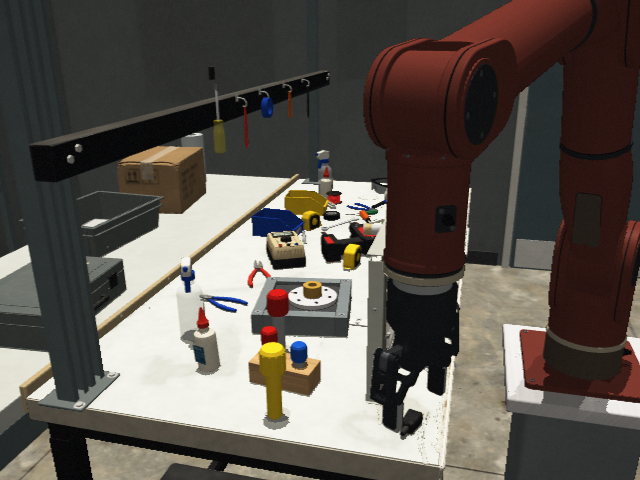

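```bash
python3 - <<'E'
import cv2
a=cv2.imread('pics/top0.png')[140:300,140:480]; cv2.imwrite('pics/top0c.png',cv2.resize(a,None,fx=2.35,fy=2.35,interpolation=2))
a=cv2.imread('pics/side0.png')[230:440,220:400]; cv2.imwrite('pics/side0c.png',cv2.resize(a,None,fx=2.8,fy=2.8,interpolation=2))
E
```

```text
(no output)
```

View pics/top0c.png

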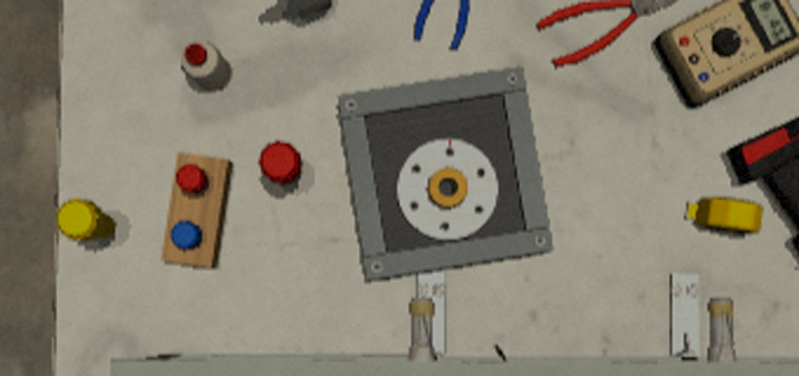

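View pics/side0c.png

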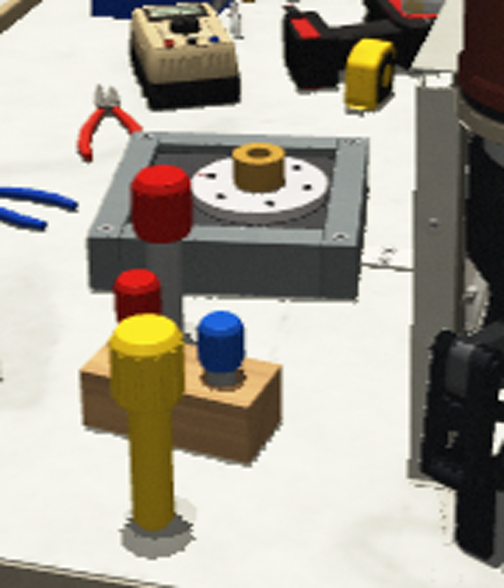

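Candidates that look like the pivot pin are a yellow pin at (176,234), a large red pin standing free at (260,209), and a small red knob in the rack at (222,216). The one meant is the red knob in the rack: it isn't yellow, it is the smaller red one, and it stands in the rack. The crops confirm this. Next I measure.

```bash
python3 - <<'E'
from h import *
p=manip.camera('top'); p2=manip.camera('side')
for P,nm in((p,'top'),(p2,'side')):
  M=cv2.Rodrigues(np.array(P['rvec'],float))[0]; print(nm,'cam',-M.T@np.array(P['tvec']).ravel())
im=p['color'].astype(int); hsv=cv2.cvtColor(p['color'],cv2.COLOR_RGB2HSV)
v,u=np.mgrid[:480,:640]
def blob(mask,box):
    m=mask&(u>=box[0])&(u<box[2])&(v>=box[1])&(v<box[3]); return m
red=((hsv[...,0]<8)|(hsv[...,0]>172))&(hsv[...,1]>150)&(hsv[...,2]>60)
blue=(abs(hsv[...,0]-110)<15)&(hsv[...,1]>130)
for nm,m,z in(('red',blob(red,(208,205,235,226)),.093),('blue',blob(blue,(208,228,235,250)),.073),('bigred',blob(red,(245,195,275,225)),.12)):
    d=p['depth'][m]; P=np.array([world(p,a,b) for a,b in zip(u[m],v[m])])
    top=P[P[:,2]>np.percentile(P[:,2],80)-.006]
    print(nm,m.sum(),'top',top.mean(0).round(4),len(top),top.min(0).round(3),top.max(0).round(3),'allrange',P.min(0).round(3),P.max(0).round(3))
for t in('pin_rack','swivel_plate','hub_top','glue_bottle_center','tape_measure_center','bed_center'):
    r=manip.masks_of(p,t)
    if r:
        m=r[0]['pixels']; P=np.array([world(p,a,b) for a,b in zip(u[m],v[m]) if p['depth'][b,a]>0])
        print(t,round(r[0]['conf'],2),m.sum(),np.median(P,0).round(4),P.min(0).round(3),P.max(0).round(3))
        if t=='pin_rack':
            q=P[(P[:,2]>.035)&(P[:,2]<.055)][:,:2].astype(np.float32); print(cv2.minAreaRect(q))
# plane clouds: depth map
P=np.array([[world(p,a,b) for a in range(270,390)] for b in range(155,270)])
Z=P[...,2]
rail=(Z>.045)&(Z<.056)
q=P[rail][:,:2].astype(np.float32); r=cv2.minAreaRect(q); print('bed',rail.sum(),r, np.median(Z[rail]))
hub=(Z>.074)&(Z<.09)&(np.hypot(P[...,0]-.56,P[...,1]+.1)<.3)
n,l,st,c=cv2.connectedComponentsWithStats(hub.astype(np.uint8))
for i in range(1,n):
    if st[i,4]>20: print('hub',st[i],P[l==i].mean(0), P[l==i].min(0),P[l==i].max(0))
np.save('Z.npy',P)
E
```

```text
top cam [ 0.46011835 -0.05705442  1.58385792]
side cam [0.2460383  1.16797543 0.65935982]
red 109 top [0.609  0.1955 0.1112] 92 [0.595 0.181 0.107] [0.624 0.211 0.118] allrange [0.595 0.181 0.044] [0.625 0.222 0.118]
blue 17 top [0.5467 0.203  0.088 ] 14 [0.531 0.189 0.085] [0.561 0.219 0.096] allrange [0.531 0.189 0.064] [0.561 0.219 0.096]
bigred 222 top [0.6228 0.0905 0.1593] 171 [ 0.46  -0.057  0.138] [0.647 0.112 1.584] allrange [ 0.46  -0.057  0.003] [0.648 0.115 1.584]
pin_rack 0.78 871 [0.5755 0.19   0.045 ] [ 0.509  0.162 -0.005] [0.648 0.246 0.106]
((0.5780451893806458, 0.20069655776023865), (0.06122862175107002, 0.13063526153564453), 81.84365844726562)
swivel_plate 0.96 1376 [ 0.601  -0.0966  0.0542] [ 0.545 -0.156  0.04 ] [ 0.66  -0.039  0.093]
hub_top 0.65 1464 [ 0.6008 -0.0973  0.0539] [ 0.542 -0.156  0.033] [ 0.66  -0.039  0.093]
glue_bottle_center 0.7 286 [0.7432 0.1837 0.0844] [0.726 0.166 0.007] [0.77  0.21  0.143]
tape_measure_center 0.57 400 [ 0.5741 -0.4263  0.0563] [ 0.552 -0.483 -0.004] [ 0.596 -0.389  0.074]
bed_center 0.57 2704 [ 0.6205 -0.0976  0.0511] [ 0.498 -0.217 -0.002] [0.745 0.031 0.062]
bed 3730 ((0.6226374506950378, -0.09425975382328033), (0.22269736230373383, 0.22211480140686035), 9.334430694580078) 0.051045568682595924
hub [ 52  57  17  17 170] [ 0.60190103 -0.09684993  0.08128283] [ 0.57961789 -0.11852739  0.07433625] [ 0.62345053 -0.07480479  0.08956087]
```

```bash
cat >> h.py <<'E'
def plan(target,tooly=None):
    """print shift in tool units (50mm) & yaw units to reach target pos with tool y along tooly"""
    s=manip.sense(); M=R.from_quat(s['orientation']).as_matrix(); e=np.array(s['eef_pos'])
    d=M.T@(np.array(target)-e)/0.05
    out=['t',round(s['t'],2),'pos',e.round(4),'F',np.round(s['force'],1),'w',round(s['width'],4),'tool axes x',M[:,0].round(3),'y',M[:,1].round(3),'d',d.round(3)]
    if tooly is not None:
        y=M.T@np.array([tooly[0],tooly[1],0.]); a=np.degrees(np.arctan2(y[2],y[1])); a=(a+90)%180-90
        out+=['yaw units',round(a/6,2),'(deg',round(a,1),')']
    print(*out)
E
python3 - <<'E'
from h import *
plan([.6095,.196,.4],[.142,.990])
E
```

```text
t 1.2 pos [0.2896 0.5819 0.2313] F [0.2 0.8 0.8] w 0.0851 tool axes x [-0. -0. -1.] y [ 0.446  0.895 -0.   ] d [-3.374 -4.059  9.167] yaw units -3.05 (deg -18.3 )
```

Call:
apply_moves([
  {"dp":[-0.9,0,0],"yaw":0,"jaw":1},
  {"dp":[-0.9,0,0],"yaw":0,"jaw":1},
  {"dp":[-0.9,0,0],"yaw":0,"jaw":1},
  {"dp":[-0.7,0,0.3],"yaw":0,"jaw":1},
  {"dp":[0,-0.3,0.8],"yaw":-1,"jaw":1},
])

```text
t: 1.7
eef_pos: [0.3296, 0.5477, 0.4064]
orientation: [0.126, 0.696, -0.12, 0.696]
force: [0.6, 0.4, -0.5]
width: 0.0855
```

```bash
python3 -c "
from h import *
plan([.6095,.196,.4],[.142,.990])"
```

```text
t 1.7 pos [0.3296 0.5477 0.4064] F [ 0.6  0.4 -0.5] w 0.0855 tool axes x [ 0.002  0.008 -1.   ] y [0.343 0.939 0.008] d [ 0.081 -4.691  7.669] yaw units -1.98 (deg -11.9 )
```

Call:
apply_moves([
  {"dp":[0,-0.5,0.8],"yaw":-1,"jaw":1},
  {"dp":[0,-0.5,0.8],"yaw":-1,"jaw":1},
  {"dp":[0,-0.6,0.8],"yaw":0,"jaw":1},
  {"dp":[0,-0.6,0.8],"yaw":0,"jaw":1},
  {"dp":[0,-0.6,0.7],"yaw":0,"jaw":1},
])

```text
t: 2.2
eef_pos: [0.4954, 0.3644, 0.4014]
orientation: [0.052, 0.705, -0.052, 0.705]
force: [0.4, 0.6, -0.2]
width: 0.0855
```

```bash
python3 -c "
from h import *
plan([.6095,.196,.3],[.142,.990])"
```

```text
t 2.2 pos [0.4954 0.3644 0.4014] F [ 0.4  0.6 -0.2] w 0.0855 tool axes x [ 0.  0. -1.] y [0.148 0.989 0.   ] d [ 2.03  -2.993  2.753] yaw units -0.06 (deg -0.3 )
```

Call:
apply_moves([
  {"dp":[0,-0.7,0.7],"yaw":0,"jaw":1},
  {"dp":[0,-0.7,0.7],"yaw":0,"jaw":1},
  {"dp":[0.4,-0.7,0.7],"yaw":0,"jaw":1},
  {"dp":[0.8,-0.6,0.55],"yaw":0,"jaw":1},
  {"dp":[0.8,-0.3,0.1],"yaw":0,"jaw":1},
])

```text
t: 2.7
eef_pos: [0.6059, 0.2, 0.3072]
orientation: [0.054, 0.704, -0.054, 0.706]
force: [1.0, 0.4, -0.7]
width: 0.0851
```

```bash
python3 - <<'E'
from h import *
plan([.6095,.196,.2],[.142,.990])
s=manip.sense(); p=manip.camera('wrist'); save(p,'w1.png')
for t in('pivot_pin_knob','short_pin_knob','pin_rack'):
    for r in manip.look_for(p,t): print(t,np.round(r['rect']),r['conf'])
plan([.6095,.196,.2])
E
```

```text
t 2.7 pos [0.6059 0.2    0.3072] F [ 1.   0.4 -0.7] w 0.0851 tool axes x [ 0.003 -0.001 -1.   ] y [ 0.152  0.988 -0.   ] d [ 2.145 -0.068  0.077] yaw units -0.1 (deg -0.6 )
pivot_pin_knob [428. 148.  71.  53.] 0.73
pivot_pin_knob [316. 213.  34.  37.] 0.69
pivot_pin_knob [224. 241.  59.  62.] 0.63
short_pin_knob [316. 150.  31.  32.] 0.58
pin_rack [313. 175.  52. 111.] 0.63
t 2.9 pos [0.6028 0.2051 0.308 ] F [-0.7  0.6  0.3] w 0.0854 tool axes x [-0.001  0.    -1.   ] y [0.147 0.989 0.   ] d [ 2.159 -0.161  0.162]
```

View pics/w1.png

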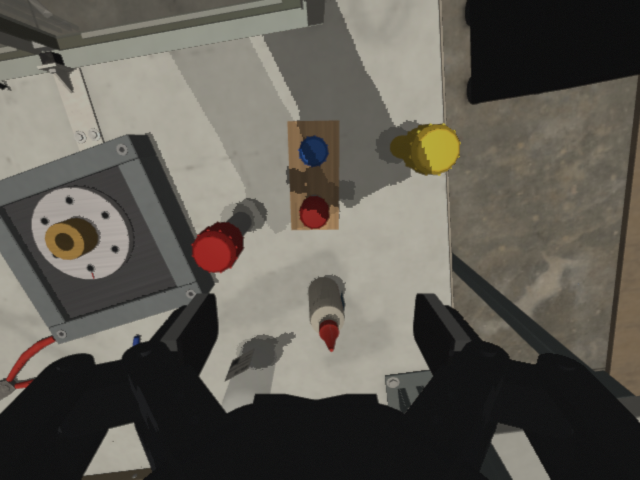

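The wrist view shows the small red pin in the rack at (315,213), blue at (313,151), and the big red one standing free at (218,247). I'll refine the red knob from this view.

```bash
cat > wk.py <<'E'
from h import *
s=manip.sense(); p=manip.camera('wrist')
hsv=cv2.cvtColor(p['color'],cv2.COLOR_RGB2HSV); v,u=np.mgrid[:480,:640]
red=((hsv[...,0]<8)|(hsv[...,0]>172))&(hsv[...,1]>150)&(hsv[...,2]>40)
m=red&(abs(u-315)<28)&(abs(v-213)<28)
P=np.array([world(p,a,b,None,s) for a,b in zip(u[m],v[m])])
z=np.median(P[:,2]);print(len(P),z,np.percentile(P[:,2],[5,25,50,75,95]).round(4))
t=P[abs(P[:,2]-.108)<.006]; print('top',t.mean(0),(t.min(0)+t.max(0))/2,t.max(0)-t.min(0))
cam=world(p,p['cx'],p['cy'],0,s);print('cam',cam)
plan([.6095,.196,.2],[.142,.99])
E
python3 wk.py
```

```text
739 0.10950406880335928 [0.0926 0.1076 0.1095 0.1102 0.111 ]
top [0.60871804 0.19901783 0.10912296] [0.6091609  0.19869091 0.1072375 ] [0.03045314 0.03043928 0.01000977]
cam [0.53169457 0.21649491 0.45061274]
t 2.95 pos [0.6032 0.2062 0.3094] F [-0.2  0.9  0.7] w 0.0855 tool axes x [ 0.001  0.001 -1.   ] y [0.146 0.989 0.002] d [ 2.188 -0.187  0.152] yaw units -0.03 (deg -0.2 )
```

Call:
apply_moves([
  {"dp":[0.8,-0.15,0.14],"yaw":0,"jaw":1},
  {"dp":[0.8,0,0],"yaw":0,"jaw":1},
  {"dp":[0.8,0,0],"yaw":0,"jaw":1},
  {"dp":[0.6,0,0],"yaw":0,"jaw":1},
  {"dp":[0,0,0],"yaw":0,"jaw":1},
])

```text
t: 3.45
eef_pos: [0.6073, 0.1979, 0.1555]
orientation: [0.051, 0.707, -0.052, 0.704]
force: [-1.3, 0.4, -0.8]
width: 0.0856
```

```bash
python3 - <<'E'
from h import *
plan([.609,.1975,.082],[.142,.990])
s=manip.sense(); p=manip.camera('wrist'); save(p,'w2.png')
plan([.609,.1975,.082],[.142,.990])
E
```

```text
t 3.45 pos [0.6073 0.1979 0.1555] F [-1.3  0.4 -0.8] w 0.0856 tool axes x [-0.004 -0.001 -1.   ] y [ 0.144  0.99  -0.001] d [1.47  0.    0.039] yaw units -0.02 (deg -0.1 )
t 3.5 pos [0.6087 0.198  0.1583] F [ 0.2 -0.2  0.5] w 0.0861 tool axes x [-0.001  0.    -1.   ] y [0.145 0.989 0.   ] d [ 1.525 -0.009  0.008] yaw units -0.03 (deg -0.2 )
```

View pics/w2.png

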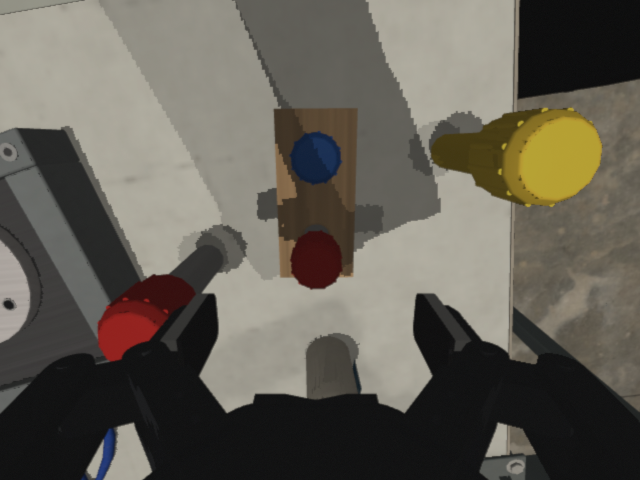

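Call:
apply_moves([
  {"dp":[0.5,0,0],"yaw":0,"jaw":1},
  {"dp":[0.5,0,0],"yaw":0,"jaw":1},
  {"dp":[0.45,0,0],"yaw":0,"jaw":1},
  {"dp":[0.07,0,0],"yaw":0,"jaw":1},
  {"dp":[0,0,0],"yaw":0,"jaw":1},
])

```text
t: 4.0
eef_pos: [0.6102, 0.1972, 0.0839]
orientation: [0.052, 0.704, -0.051, 0.706]
force: [-0.0, 0.1, 0.3]
width: 0.0854
```

```bash
python3 - <<'E'
from h import *
plan([.609,.1975,.082],[.142,.990])
s=manip.sense(); p=manip.camera('side'); save(p,'s2.png',(200,200,440,440),2.5)
E
```

```text
t 4.0 pos [0.6102 0.1972 0.0839] F [-0.   0.1  0.3] w 0.0854 tool axes x [ 0.002  0.001 -1.   ] y [0.146 0.989 0.001] d [ 0.038  0.003 -0.024] yaw units -0.04 (deg -0.2 )
```

View pics/s2.png

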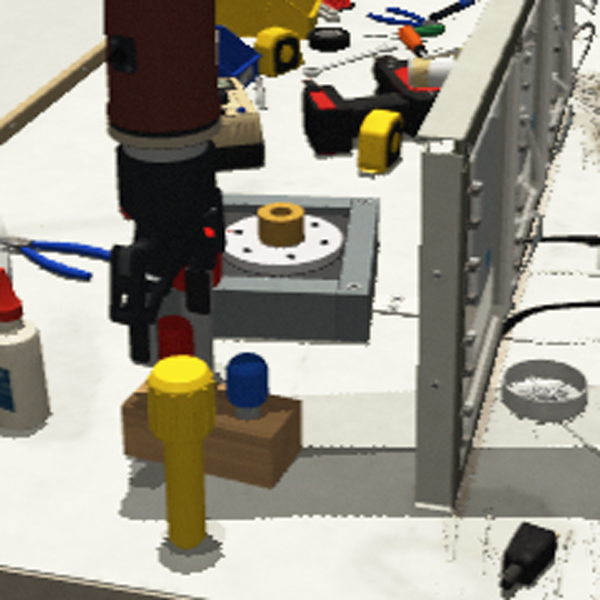

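Call:
apply_moves([
  {"dp":[0.03,0,0],"yaw":0,"jaw":0},
  {"dp":[0,0,0],"yaw":0,"jaw":0},
  {"dp":[0,0,0],"yaw":0,"jaw":0},
  {"dp":[0,0,0],"yaw":0,"jaw":0},
  {"dp":[0,0,0],"yaw":0,"jaw":0},
])

```text
t: 4.55
eef_pos: [0.6094, 0.1964, 0.0808]
orientation: [0.052, 0.705, -0.052, 0.706]
force: [-0.6, 0.5, 4.7]
width: 0.0298
```

Call:
apply_moves([
  {"dp":[0,0,0],"yaw":0,"jaw":0},
  {"dp":[0,0,0],"yaw":0,"jaw":0},
  {"dp":[0,0,0],"yaw":0,"jaw":0},
])

```text
t: 4.85
eef_pos: [0.6094, 0.1964, 0.0808]
orientation: [0.052, 0.705, -0.052, 0.706]
force: [-0.8, 1.0, 6.2]
width: 0.0302
```

Call:
apply_moves([
  {"dp":[-0.3,0,0],"yaw":0,"jaw":0},
  {"dp":[-0.5,0,0],"yaw":0,"jaw":0},
  {"dp":[-0.8,0,0],"yaw":0,"jaw":0},
  {"dp":[-1,0,0],"yaw":0,"jaw":0},
  {"dp":[-1,0,0],"yaw":0,"jaw":0},
])

```text
t: 5.35
eef_pos: [0.6082, 0.1954, 0.2621]
orientation: [0.052, 0.706, -0.053, 0.705]
force: [1.8, 0.5, -1.7]
width: 0.0303
```

```bash
python3 - <<'E'
from h import *
p=manip.camera('wrist'); save(p,'w3.png')
plan([.602,-.0968,.28],[.142,.990])
E
```

```text
t 5.4 pos [0.6113 0.1963 0.2721] F [1.1 1.2 6.5] w 0.0305 tool axes x [ 0.01   0.004 -1.   ] y [0.148 0.989 0.006] d [-0.185 -5.824  0.684] yaw units -0.06 (deg -0.3 )
```

View pics/w3.png

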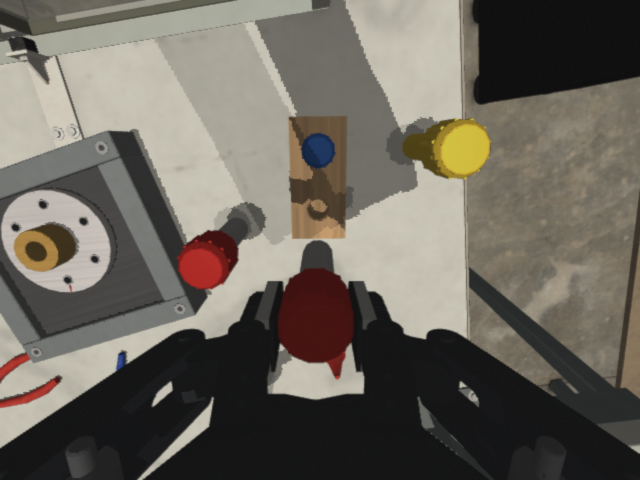

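The pin is gripped upright, with its hole in the rack now empty at (318,210). Traversing to the hub.

Call:
apply_moves([
  {"dp":[-0.2,-0.3,0],"yaw":0,"jaw":0},
  {"dp":[0,-0.7,0.1],"yaw":0,"jaw":0},
  {"dp":[0,-0.9,0.14],"yaw":0,"jaw":0},
  {"dp":[0,-0.9,0.14],"yaw":0,"jaw":0},
  {"dp":[0,-0.9,0.14],"yaw":0,"jaw":0},
])

```text
t: 5.9
eef_pos: [0.6059, 0.0062, 0.2689]
orientation: [0.052, 0.706, -0.053, 0.704]
force: [0.2, -0.0, -1.9]
width: 0.0301
```

Call:
apply_moves([
  {"dp":[0,-0.8,0.1],"yaw":0,"jaw":0},
  {"dp":[0,-0.7,0.06],"yaw":0,"jaw":0},
  {"dp":[0,-0.5,0],"yaw":0,"jaw":0},
  {"dp":[0,-0.12,0],"yaw":0,"jaw":0},
  {"dp":[0,0,0],"yaw":0,"jaw":0},
])

```text
t: 6.4
eef_pos: [0.5986, -0.0984, 0.2692]
orientation: [0.053, 0.706, -0.053, 0.704]
force: [0.7, 1.0, -0.7]
width: 0.0304
```

```bash
python3 - <<'E'
from h import *
s=manip.sense()
p=manip.camera('wrist'); save(p,'w4.png')
q=manip.camera('side'); save(q,'s4.png',(240,160,400,360),3)
t=manip.camera('top'); save(t,'t4.png',(260,140,400,280),4)
plan([.602,-.0968,.2],[.142,.990])
E
```

```text
t 6.55 pos [ 0.5997 -0.0951  0.2695] F [ 0.4  0.9 -1.6] w 0.03 tool axes x [-0.001  0.001 -1.   ] y [0.145 0.989 0.   ] d [ 1.39  -0.027  0.053] yaw units -0.03 (deg -0.2 )
```

View pics/w4.png

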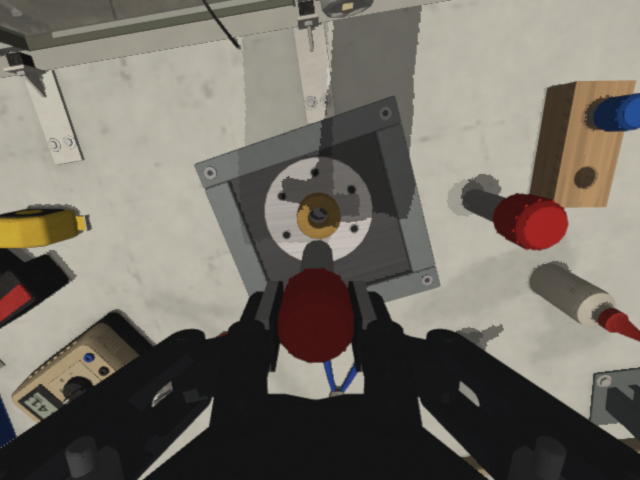

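View pics/s4.png

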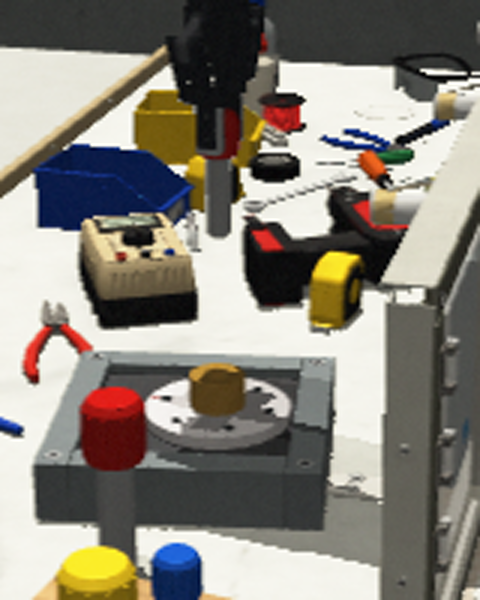

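View pics/t4.png

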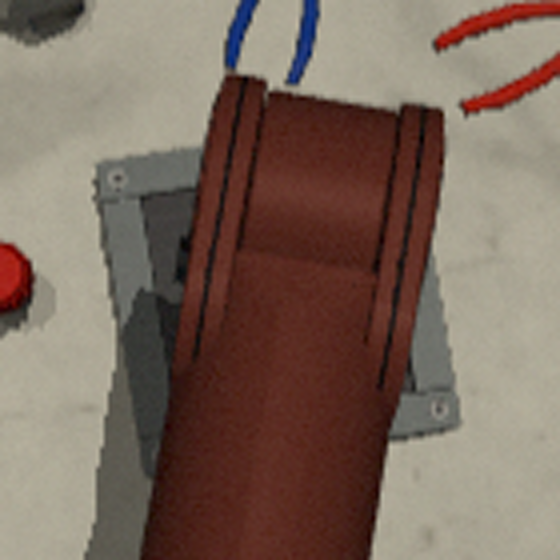

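In the wrist view the hub mouth is at (318,215) and the pin is just below it in the picture. I'll locate both in the same wrist frame so that the calibration error cancels.

```bash
cat > wh.py <<'E'
from h import *
s=manip.sense(); p=manip.camera('wrist')
v,u=np.mgrid[:480,:640]; d=p['depth']; f=K(p)
C=np.stack([(u-p['cx'])/f*d,(v-p['cy'])/f*d,d],-1)
T=np.array(p['T_tool_cam']); Q=C@T[:3,:3].T+T[:3,3]   # tool coords
M=R.from_quat(s['orientation']).as_matrix(); W=Q@M.T+np.array(s['eef_pos'])
hsv=cv2.cvtColor(p['color'],cv2.COLOR_RGB2HSV)
br=(hsv[...,0]>10)&(hsv[...,0]<28)&(hsv[...,1]>110)&(d>0)&(abs(W[...,2]-.0805)<.004)&(np.hypot(W[...,0]-.602,W[...,1]+.097)<.05)
P=W[br]; print('hub n',len(P),'z',P[:,2].mean())
(c,rr)=cv2.minEnclosingCircle(P[:,:2].astype(np.float32)); print('hub centre',np.round(c,4),'r',rr,'mid',((P.min(0)+P.max(0))/2).round(4))
c=np.array([*c,.08]); print('hub in tool (y,z mm)',((c-s['eef_pos'])@M*1000).round(1))
red=((hsv[...,0]<8)|(hsv[...,0]>172))&(hsv[...,1]>150)&(abs(u-317)<60)&(abs(v-315)<60)&(d>0)
q=Q[red]; print('knob tool x pct',np.percentile(q[:,0]*1000,[2,10,50,90,98]).round(1))
t=q[q[:,0]<np.percentile(q[:,0],50)+.003]; print('knob top n',len(t),'mid',((t.min(0)+t.max(0))/2*1000).round(1),'ext',((t.max(0)-t.min(0))*1000).round(1))
a=br.copy()
# shank: grey pixels between, at depth just below knob
sh=(d>0)&(abs(u-317)<25)&(v>225)&(v<275)&(Q[...,0]>.0)&(Q[...,0]<.08)&(np.hypot(Q[...,1],Q[...,2])<.03)&~red
q=Q[sh]; 
if len(q):
  print('shank n',len(q),'x',(q[:,0].min()*1000).round(1),(q[:,0].max()*1000).round(1))
  for lo in range(0,80,10):
    k=q[(q[:,0]>=lo/1000)&(q[:,0]<(lo+10)/1000)]
    if len(k)>5: print(lo,len(k),'ymid',((k[:,1].min()+k[:,1].max())*500).round(1),'zmin',(k[:,2].min()*1000).round(1))
plan([.602,-.0968,.2],[.142,.990])
E
python3 wh.py
```

```text
hub n 1107 z 0.07987386803725562
hub centre [ 0.603  -0.0953] r 0.02234031818807125 mid [ 0.6031 -0.0954  0.0795]
hub in tool (y,z mm) [189.5   0.3   3.6]
knob tool x pct [-30.2 -29.7 -28.4 -10.2  -1.7]
knob top n 3820 mid [-28.3   0.9  -0.7] ext [ 5.8 30.  28.1]
shank n 841 x 0.1 67.6
0 26 ymid 1.2 zmin -14.8
10 29 ymid 2.5 zmin -8.8
20 199 ymid 2.1 zmin -9.1
30 190 ymid 1.6 zmin -9.0
40 167 ymid 1.9 zmin -9.0
50 138 ymid 2.0 zmin -9.2
60 92 ymid 2.3 zmin -8.9
t 6.6 pos [ 0.5998 -0.095   0.2696] F [-0.6  0.1 -1.2] w 0.03 tool axes x [-0.001  0.001 -1.   ] y [0.145 0.989 0.   ] d [ 1.393 -0.029  0.05 ] yaw units -0.03 (deg -0.2 )
```

Call:
apply_moves([
  {"dp":[0.5,-0.015,0.06],"yaw":0,"jaw":0},
  {"dp":[0.7,0,0],"yaw":0,"jaw":0},
  {"dp":[0.6,0,0],"yaw":0,"jaw":0},
  {"dp":[0.2,0,0],"yaw":0,"jaw":0},
  {"dp":[0,0,0],"yaw":0,"jaw":0},
])

```text
t: 7.1
eef_pos: [0.602, -0.0969, 0.1688]
orientation: [0.052, 0.706, -0.052, 0.704]
force: [0.4, -0.9, -2.0]
width: 0.0302
```

```bash
sed -i 's/p=manip.camera(.wrist.)/p=manip.camera("wrist"); save(p,"w5.png",(220,120,420,370),2.4)/' wh.py; python3 wh.py; python3 - <<'E'
from h import *
q=manip.camera('side'); save(q,'s5.png',(250,200,370,350),4)
E
```

```text
hub n 1638 z 0.07983724231417429
hub centre [ 0.6031 -0.0952] r 0.02261224016547203 mid [ 0.601  -0.0955  0.0793]
hub in tool (y,z mm) [88.8  1.9  1.1]
knob tool x pct [-30.2 -29.6 -28.4 -10.7  -2.1]
knob top n 3846 mid [-28.1   0.9  -0.6] ext [ 5.5 29.9 28.2]
shank n 839 x 0.2 67.6
0 29 ymid 1.2 zmin -14.9
10 29 ymid 2.6 zmin -9.3
20 196 ymid 1.8 zmin -9.0
30 192 ymid 1.6 zmin -9.2
40 166 ymid 1.9 zmin -9.1
50 143 ymid 2.0 zmin -8.9
60 84 ymid 2.3 zmin -9.0
t 7.15 pos [ 0.6029 -0.0974  0.1705] F [ 0.5 -1.  -1.2] w 0.0301 tool axes x [-0. -0. -1.] y [ 0.146  0.989 -0.   ] d [-0.59   0.009 -0.019] yaw units -0.04 (deg -0.2 )
```

View pics/w5.png

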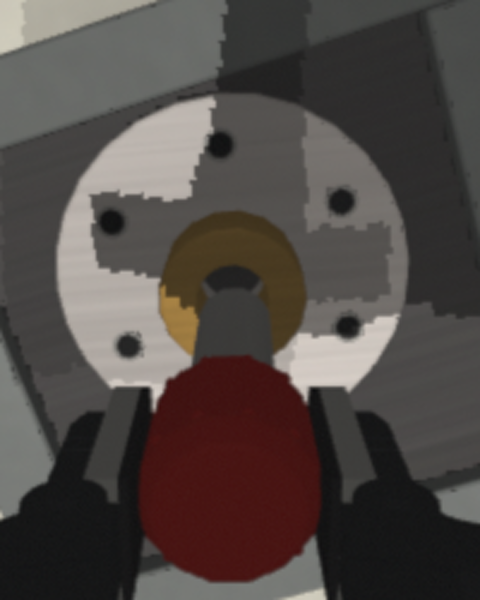

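View pics/s5.png

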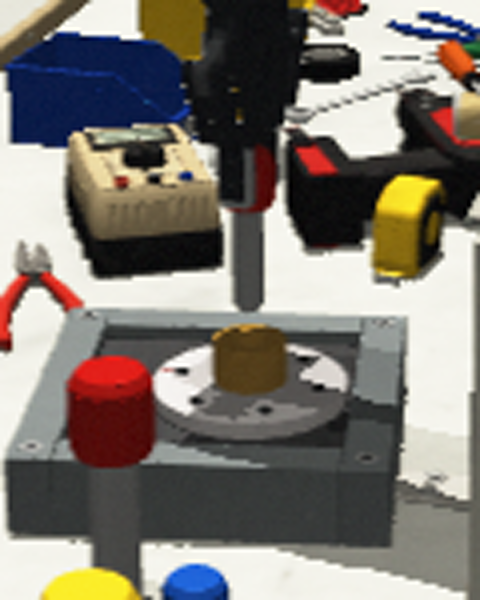

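Pin and hub agree to within 0.2 mm (tool y 1.9, z about 1.0). Inserting.

Call:
apply_moves([
  {"dp":[0.3,0,0],"yaw":0,"jaw":0},
  {"dp":[0.14,0,0],"yaw":0,"jaw":0},
  {"dp":[0.12,0,0],"yaw":0,"jaw":0},
  {"dp":[0,0,0],"yaw":0,"jaw":0},
])

```text
t: 7.6
eef_pos: [0.6021, -0.0979, 0.141]
orientation: [0.052, 0.706, -0.052, 0.705]
force: [0.2, -0.5, -1.1]
width: 0.03
```

```bash
python3 - <<'E'
from h import *
plan([.602,-.0968,.112],[.142,.990])
print(np.round(manip.sense()['moment'],2))
E
```

```text
t 7.6 pos [ 0.6021 -0.0979  0.141 ] F [ 0.2 -0.5 -1.1] w 0.03 tool axes x [-0.002  0.    -1.   ] y [ 0.147  0.989 -0.   ] d [ 0.58   0.021 -0.003] yaw units -0.05 (deg -0.3 )
[-0.    0.02 -0.03]
```

Call:
apply_moves([
  {"dp":[0.25,0,0],"yaw":0,"jaw":0},
  {"dp":[0.2,0,0],"yaw":0,"jaw":0},
  {"dp":[0.1,0,0],"yaw":0,"jaw":0},
  {"dp":[0,0,0],"yaw":0,"jaw":0},
])

```text
t: 8.0
eef_pos: [0.6021, -0.0977, 0.1133]
orientation: [0.052, 0.706, -0.052, 0.705]
force: [0.4, 1.0, -2.6]
width: 0.0301
```

Call:
apply_moves([
  {"dp":[0.04,0,0],"yaw":0,"jaw":0},
  {"dp":[0.04,0,0],"yaw":0,"jaw":0},
  {"dp":[0,0,0],"yaw":0,"jaw":0},
])

```text
t: 8.3
eef_pos: [0.6029, -0.0979, 0.1108]
orientation: [0.052, 0.705, -0.052, 0.705]
force: [0.5, 1.5, -0.5]
width: 0.0301
```

Call:
apply_moves([
  {"dp":[0.03,0,0],"yaw":0,"jaw":0},
  {"dp":[0.0,0,0],"yaw":0,"jaw":0},
])

```text
t: 8.5
eef_pos: [0.6035, -0.098, 0.1107]
orientation: [0.052, 0.704, -0.052, 0.706]
force: [-3.8, 0.6, 9.5]
width: 0.0303
```

Call:
apply_moves([
  {"dp":[0.03,0,0],"yaw":0,"jaw":0},
  {"dp":[0.0,0,0],"yaw":0,"jaw":0},
])

```text
t: 8.7
eef_pos: [0.6042, -0.0981, 0.1106]
orientation: [0.052, 0.704, -0.052, 0.707]
force: [-4.6, 2.2, 19.5]
width: 0.0305
```

The tip is on the bed's face at TCP z = 0.1107, pressing with about 20 N. Now sliding towards the bed's +x.

Call:
apply_moves([
  {"dp":[0,0.012,0.038],"yaw":0,"jaw":0},
  {"dp":[0,0.012,0.038],"yaw":0,"jaw":0},
  {"dp":[0,0.012,0.038],"yaw":0,"jaw":0},
  {"dp":[0,0.012,0.038],"yaw":0,"jaw":0},
  {"dp":[0,0,0],"yaw":0,"jaw":0},
])

```text
t: 9.2
eef_pos: [0.6098, -0.0977, 0.1103]
orientation: [0.053, 0.705, -0.052, 0.705]
force: [-14.4, 1.5, 24.9]
width: 0.0302
```

```bash
cat > st.py <<'E'
from h import *
s=manip.sense(); e=np.array(s['eef_pos']); M=R.from_quat(s['orientation']).as_matrix()
tip=e+M[:,0]*.071
b=np.array([.6226,-.0943]); ax=np.array([.987,.162]); ay=np.array([-.162,.987])
fn=lambda q:((q-b)@np.stack([ax,ay],1)*1000).round(1)
print('t',round(s['t'],2),'tcp',e.round(4),'bedTCP',fn(e[:2]),'bedtip',fn(tip[:2]),'F',np.round(s['force'],1),'Mo',np.round(s['moment'],2),'x',M[:,0].round(4),'y',M[:,1].round(3))
E
python3 st.py
```

```text
t 9.2 tcp [ 0.6098 -0.0977  0.1103] bedTCP [-13.2  -1.3] bedtip [-13.3  -1.2] F [-14.4   1.5  24.9] Mo [ 0.24  3.47 -0.02] x [-9.e-04  1.e-04 -1.e+00] y [0.148 0.989 0.   ]
```

Call:
apply_moves([
  {"dp":[0,0.012,0.038],"yaw":0,"jaw":0},
  {"dp":[0,0.012,0.038],"yaw":0,"jaw":0},
  {"dp":[0,0.012,0.038],"yaw":0,"jaw":0},
  {"dp":[0,0,0],"yaw":0,"jaw":0},
])

```text
t: 9.6
eef_pos: [0.6143, -0.0977, 0.1103]
orientation: [0.053, 0.706, -0.053, 0.704]
force: [-22.0, -0.1, 29.8]
width: 0.0299
```

```bash
python3 st.py
```

```text
t 9.6 tcp [ 0.6143 -0.0977  0.1103] bedTCP [-8.7 -2. ] bedtip [-9. -2.] F [-22.   -0.1  29.8] Mo [-0.15  4.83 -0.04] x [-3.4e-03 -4.0e-04 -1.0e+00] y [ 0.149  0.989 -0.001]
```

Call:
apply_moves([
  {"dp":[0,0.012,0.038],"yaw":0,"jaw":0},
  {"dp":[0,0.012,0.038],"yaw":0,"jaw":0},
  {"dp":[0,0.012,0.038],"yaw":0,"jaw":0},
  {"dp":[0,0,0],"yaw":0,"jaw":0},
])

```text
t: 10.0
eef_pos: [0.6205, -0.097, 0.1101]
orientation: [0.053, 0.706, -0.053, 0.704]
force: [-19.1, -1.2, 26.9]
width: 0.03
```

```bash
python3 st.py
```

```text
t 10.0 tcp [ 0.6205 -0.097   0.1101] bedTCP [-2.6 -2.3] bedtip [-2.8 -2.3] F [-19.1  -1.2  26.9] Mo [-0.39  4.35 -0.07] x [-2.9e-03 -8.0e-04 -1.0e+00] y [ 0.149  0.989 -0.001]
```

Call:
apply_moves([
  {"dp":[0,0.012,0.038],"yaw":0,"jaw":0},
  {"dp":[0,0.012,0.038],"yaw":0,"jaw":0},
  {"dp":[0,0.012,0.038],"yaw":0,"jaw":0},
  {"dp":[0,0,0],"yaw":0,"jaw":0},
])

```text
t: 10.4
eef_pos: [0.6266, -0.0962, 0.11]
orientation: [0.052, 0.706, -0.053, 0.704]
force: [-17.1, -1.4, 25.0]
width: 0.03
```

```bash
python3 st.py
```

```text
t 10.4 tcp [ 0.6266 -0.0962  0.11  ] bedTCP [ 3.6 -2.5] bedtip [ 3.4 -2.6] F [-17.1  -1.4  25. ] Mo [-0.48  3.93 -0.13] x [-0.0024 -0.0011 -1.    ] y [ 0.149  0.989 -0.001]
```

Call:
apply_moves([
  {"dp":[0,0.012,0.038],"yaw":0,"jaw":0},
  {"dp":[0,0.012,0.038],"yaw":0,"jaw":0},
  {"dp":[0,0.012,0.038],"yaw":0,"jaw":0},
  {"dp":[0,0,0],"yaw":0,"jaw":0},
])

```text
t: 10.8
eef_pos: [0.6325, -0.0954, 0.1099]
orientation: [0.052, 0.706, -0.053, 0.704]
force: [-17.3, -2.3, 23.5]
width: 0.0299
```

```bash
python3 st.py
```

```text
t 10.8 tcp [ 0.6325 -0.0954  0.1099] bedTCP [ 9.6 -2.7] bedtip [ 9.4 -2.8] F [-17.3  -2.3  23.5] Mo [-0.57  3.8  -0.01] x [-0.0024 -0.0013 -1.    ] y [ 0.149  0.989 -0.002]
```

Call:
apply_moves([
  {"dp":[0,0.012,0.038],"yaw":0,"jaw":0},
  {"dp":[0,0.045,-0.015],"yaw":0,"jaw":0},
  {"dp":[0,0.045,-0.015],"yaw":0,"jaw":0},
  {"dp":[0,0.03,-0.01],"yaw":0,"jaw":0},
  {"dp":[0,0,0],"yaw":0,"jaw":0},
])

```text
t: 11.3
eef_pos: [0.6353, -0.0915, 0.1101]
orientation: [0.052, 0.704, -0.055, 0.706]
force: [-5.9, -9.4, 14.6]
width: 0.03
```

```bash
python3 st.py
```

```text
t 11.3 tcp [ 0.6353 -0.0915  0.1101] bedTCP [13.   0.7] bedtip [13.1  0.3] F [-5.9 -9.4 14.6] Mo [-2.62  1.42 -0.03] x [ 0.0025 -0.0052 -1.    ] y [ 0.151  0.989 -0.005]
```

Call:
apply_moves([
  {"dp":[0.02,0.04,-0.013],"yaw":0,"jaw":0},
  {"dp":[0,-0.012,-0.038],"yaw":0,"jaw":0},
  {"dp":[0,-0.012,-0.038],"yaw":0,"jaw":0},
  {"dp":[0,-0.012,-0.038],"yaw":0,"jaw":0},
  {"dp":[0,0,0],"yaw":0,"jaw":0},
])

```text
t: 11.8
eef_pos: [0.6319, -0.0903, 0.1103]
orientation: [0.052, 0.702, -0.055, 0.708]
force: [3.8, -9.0, 12.9]
width: 0.0303
```

```bash
python3 st.py
```

```text
t 11.8 tcp [ 0.6319 -0.0903  0.1103] bedTCP [9.9 2.5] bedtip [10.4  2. ] F [ 3.8 -9.  12.9] Mo [-2.78 -1.09  0.01] x [ 0.009  -0.0054 -0.9999] y [ 0.15   0.989 -0.004]
```

Call:
apply_moves([
  {"dp":[0,-0.012,-0.038],"yaw":0,"jaw":0},
  {"dp":[0,-0.012,-0.038],"yaw":0,"jaw":0},
  {"dp":[0,-0.012,-0.038],"yaw":0,"jaw":0},
  {"dp":[0,0,0],"yaw":0,"jaw":0},
])

```text
t: 12.2
eef_pos: [0.6271, -0.0889, 0.1103]
orientation: [0.052, 0.701, -0.054, 0.709]
force: [6.8, -4.2, 10.4]
width: 0.0298
```

```bash
python3 st.py
```

```text
t 12.2 tcp [ 0.6271 -0.0889  0.1103] bedTCP [5.3 4.6] bedtip [6.  4.2] F [ 6.8 -4.2 10.4] Mo [-1.31 -2.03  0.01] x [ 0.0106 -0.0031 -0.9999] y [ 0.149  0.989 -0.002]
```

Call:
apply_moves([
  {"dp":[0.02,-0.016,-0.036],"yaw":0,"jaw":0},
  {"dp":[0.01,-0.016,-0.036],"yaw":0,"jaw":0},
  {"dp":[0,-0.016,-0.036],"yaw":0,"jaw":0},
  {"dp":[0,0,0],"yaw":0,"jaw":0},
])

```text
t: 12.6
eef_pos: [0.6229, -0.0889, 0.1099]
orientation: [0.052, 0.7, -0.052, 0.71]
force: [9.6, -1.7, 15.7]
width: 0.0303
```

```bash
python3 st.py
```

```text
t 12.6 tcp [ 0.6229 -0.0889  0.1099] bedTCP [1.1 5.2] bedtip [2.1 5. ] F [ 9.6 -1.7 15.7] Mo [-0.27 -2.37  0.03] x [ 0.0137 -0.0014 -0.9999] y [0.147 0.989 0.001]
```

Call:
apply_moves([
  {"dp":[0,-0.014,-0.037],"yaw":0,"jaw":0},
  {"dp":[0,-0.014,-0.037],"yaw":0,"jaw":0},
  {"dp":[0,-0.014,-0.037],"yaw":0,"jaw":0},
  {"dp":[0,0,0],"yaw":0,"jaw":0},
])

```text
t: 13.0
eef_pos: [0.6176, -0.0893, 0.11]
orientation: [0.052, 0.7, -0.052, 0.71]
force: [10.4, 0.4, 15.7]
width: 0.0303
```

```bash
python3 st.py
```

```text
t 13.0 tcp [ 0.6176 -0.0893  0.11  ] bedTCP [-4.1  5.7] bedtip [-3.1  5.5] F [10.4  0.4 15.7] Mo [ 0.21 -2.79 -0.07] x [ 1.460e-02 -6.000e-04 -9.999e-01] y [0.147 0.989 0.002]
```

Call:
apply_moves([
  {"dp":[0,-0.014,-0.037],"yaw":0,"jaw":0},
  {"dp":[0,-0.014,-0.037],"yaw":0,"jaw":0},
  {"dp":[0,-0.014,-0.037],"yaw":0,"jaw":0},
  {"dp":[0,0,0],"yaw":0,"jaw":0},
])

```text
t: 13.4
eef_pos: [0.6119, -0.0902, 0.11]
orientation: [0.052, 0.7, -0.052, 0.71]
force: [10.7, 1.4, 14.6]
width: 0.0303
```

```bash
python3 st.py
```

```text
t 13.4 tcp [ 0.6119 -0.0902  0.11  ] bedTCP [-9.9  5.8] bedtip [-8.9  5.6] F [10.7  1.4 14.6] Mo [ 0.48 -2.81 -0.01] x [ 1.470e-02 -2.000e-04 -9.999e-01] y [0.146 0.989 0.002]
```

Call:
apply_moves([
  {"dp":[0.01,0.038,-0.012],"yaw":0,"jaw":0},
  {"dp":[0.01,0.038,-0.012],"yaw":0,"jaw":0},
  {"dp":[0,0.038,-0.012],"yaw":0,"jaw":0},
  {"dp":[0,0,0],"yaw":0,"jaw":0},
])

```text
t: 13.8
eef_pos: [0.6114, -0.0887, 0.11]
orientation: [0.052, 0.699, -0.054, 0.711]
force: [11.1, -9.2, 18.4]
width: 0.03
```

```bash
python3 st.py
```

```text
t 13.8 tcp [ 0.6114 -0.0887  0.11  ] bedTCP [-10.2   7.3] bedtip [-9.1  6.8] F [11.1 -9.2 18.4] Mo [-2.36 -2.66  0.06] x [ 0.0163 -0.0051 -0.9999] y [ 0.149  0.989 -0.003]
```

Call:
apply_moves([
  {"dp":[0,0.038,-0.012],"yaw":0,"jaw":0},
  {"dp":[0,0.038,0.01],"yaw":0,"jaw":0},
  {"dp":[0,0.012,0.038],"yaw":0,"jaw":0},
  {"dp":[0,0.012,0.038],"yaw":0,"jaw":0},
  {"dp":[0,0,0],"yaw":0,"jaw":0},
])

```text
t: 14.3
eef_pos: [0.6129, -0.0869, 0.1098]
orientation: [0.052, 0.701, -0.056, 0.709]
force: [-2.8, -13.4, 29.9]
width: 0.0298
```

```bash
python3 st.py
```

```text
t 14.3 tcp [ 0.6129 -0.0869  0.1098] bedTCP [-8.3  8.9] bedtip [-7.7  8.3] F [ -2.8 -13.4  29.9] Mo [-3.95  0.57 -0.09] x [ 0.0104 -0.007  -0.9999] y [ 0.151  0.988 -0.005]
```

Call:
apply_moves([
  {"dp":[0,0.012,0.038],"yaw":0,"jaw":0},
  {"dp":[0,0.012,0.038],"yaw":0,"jaw":0},
  {"dp":[0,0.012,0.038],"yaw":0,"jaw":0},
  {"dp":[0,0,0],"yaw":0,"jaw":0},
])

```text
t: 14.7
eef_pos: [0.6175, -0.0863, 0.1096]
orientation: [0.052, 0.702, -0.056, 0.708]
force: [-7.5, -14.0, 32.2]
width: 0.0303
```

```bash
python3 st.py
```

```text
t 14.7 tcp [ 0.6175 -0.0863  0.1096] bedTCP [-3.8  8.8] bedtip [-3.3  8.2] F [ -7.5 -14.   32.2] Mo [-3.85  1.95 -0.1 ] x [ 0.0076 -0.0069 -0.9999] y [ 0.152  0.988 -0.006]
```

Call:
apply_moves([
  {"dp":[0,0.022,0.035],"yaw":0,"jaw":0},
  {"dp":[0,0.022,0.035],"yaw":0,"jaw":0},
  {"dp":[0,0.012,0.038],"yaw":0,"jaw":0},
  {"dp":[0,0,0],"yaw":0,"jaw":0},
])

```text
t: 15.1
eef_pos: [0.6214, -0.0852, 0.1092]
orientation: [0.052, 0.703, -0.057, 0.707]
force: [-13.7, -14.9, 35.8]
width: 0.0302
```

```bash
python3 st.py
```

```text
t 15.1 tcp [ 0.6214 -0.0852  0.1092] bedTCP [0.3 9.2] bedtip [0.5 8.6] F [-13.7 -14.9  35.8] Mo [-4.24  3.51  0.01] x [ 0.0039 -0.0075 -1.    ] y [ 0.153  0.988 -0.007]
```

Call:
apply_moves([
  {"dp":[0,0.012,0.038],"yaw":0,"jaw":0},
  {"dp":[0,0.012,0.038],"yaw":0,"jaw":0},
  {"dp":[0,0.012,0.038],"yaw":0,"jaw":0},
  {"dp":[0,0,0],"yaw":0,"jaw":0},
])

```text
t: 15.5
eef_pos: [0.6256, -0.0841, 0.1089]
orientation: [0.052, 0.705, -0.057, 0.705]
force: [-21.5, -13.7, 39.0]
width: 0.0302
```

```bash
python3 st.py
```

```text
t 15.5 tcp [ 0.6256 -0.0841  0.1089] bedTCP [4.6 9.6] bedtip [4.5 9.1] F [-21.5 -13.7  39. ] Mo [-3.68  5.   -0.05] x [ 4.0e-04 -6.6e-03 -1.0e+00] y [ 0.153  0.988 -0.006]
```

Call:
apply_moves([
  {"dp":[-0.03,0.012,0.038],"yaw":0,"jaw":0},
  {"dp":[0,0.012,0.038],"yaw":0,"jaw":0},
  {"dp":[0,0.012,0.038],"yaw":0,"jaw":0},
  {"dp":[0,0,0],"yaw":0,"jaw":0},
])

```text
t: 15.9
eef_pos: [0.6307, -0.081, 0.109]
orientation: [0.052, 0.706, -0.055, 0.705]
force: [-19.9, -8.9, 31.4]
width: 0.0303
```

```bash
python3 st.py
```

```text
t 15.9 tcp [ 0.6307 -0.081   0.109 ] bedTCP [10.2 11.8] bedtip [10.  11.5] F [-19.9  -8.9  31.4] Mo [-2.41  4.75 -0.1 ] x [-0.0019 -0.0044 -1.    ] y [ 0.152  0.988 -0.005]
```

Call:
apply_moves([
  {"dp":[-0.02,-0.048,0.015],"yaw":0,"jaw":0},
  {"dp":[0,-0.048,0.015],"yaw":0,"jaw":0},
  {"dp":[0,-0.048,0.015],"yaw":0,"jaw":0},
  {"dp":[0,-0.048,0.015],"yaw":0,"jaw":0},
])

```text
t: 16.3
eef_pos: [0.6327, -0.0832, 0.109]
orientation: [0.053, 0.706, -0.051, 0.704]
force: [-15.7, 11.0, 25.2]
width: 0.0302
```

```bash
python3 st.py
```

```text
t 16.3 tcp [ 0.6327 -0.0832  0.109 ] bedTCP [11.8  9.3] bedtip [11.7  9.6] F [-15.7  11.   25.2] Mo [2.67 3.65 0.1 ] x [-0.0023  0.0039 -1.    ] y [0.146 0.989 0.004]
```

Call:
apply_moves([
  {"dp":[0,-0.048,0.015],"yaw":0,"jaw":0},
  {"dp":[0,-0.048,0.015],"yaw":0,"jaw":0},
  {"dp":[0,-0.048,0.015],"yaw":0,"jaw":0},
])

```text
t: 16.6
eef_pos: [0.6358, -0.0883, 0.109]
orientation: [0.053, 0.705, -0.049, 0.706]
force: [-6.9, 12.4, 18.2]
width: 0.03
```

```bash
python3 st.py
```

```text
t 16.6 tcp [ 0.6358 -0.0883  0.109 ] bedTCP [14.   3.8] bedtip [14.2  4.2] F [-6.9 12.4 18.2] Mo [3.43 1.68 0.05] x [ 0.0012  0.0056 -1.    ] y [0.144 0.99  0.006]
```

Call:
apply_moves([
  {"dp":[0.01,-0.048,0.0],"yaw":0,"jaw":0},
  {"dp":[0,-0.048,-0.02],"yaw":0,"jaw":0},
  {"dp":[0,-0.048,-0.02],"yaw":0,"jaw":0},
  {"dp":[0,-0.048,-0.02],"yaw":0,"jaw":0},
])

```text
t: 17.0
eef_pos: [0.6334, -0.0985, 0.1084]
orientation: [0.052, 0.703, -0.05, 0.707]
force: [1.5, 4.5, 3.5]
width: 0.0305
```

```bash
python3 st.py
```

```text
t 17.0 tcp [ 0.6334 -0.0985  0.1084] bedTCP [10.  -5.9] bedtip [10.4 -5.8] F [1.5 4.5 3.5] Mo [ 1.39 -0.73  0.01] x [ 0.0056  0.0032 -1.    ] y [0.144 0.99  0.004]
```

Call:
apply_moves([
  {"dp":[0,-0.02,-0.035],"yaw":0,"jaw":0},
  {"dp":[0,-0.02,-0.035],"yaw":0,"jaw":0},
  {"dp":[0,-0.012,-0.038],"yaw":0,"jaw":0},
])

```text
t: 17.3
eef_pos: [0.6266, -0.1029, 0.1069]
orientation: [0.052, 0.704, -0.052, 0.706]
force: [7.0, 4.6, 1.9]
width: 0.0297
```

```bash
python3 st.py
```

```text
t 17.3 tcp [ 0.6266 -0.1029  0.1069] bedTCP [ 2.6 -9.1] bedtip [ 2.8 -9.1] F [7.  4.6 1.9] Mo [ 1.17 -2.1   0.05] x [ 3.6e-03  5.0e-04 -1.0e+00] y [0.147 0.989 0.001]
```

The z has dropped about 2 mm with hardly any vertical force, so the tip is probably over the hole. I'll probe straight down.

Call:
apply_moves([
  {"dp":[0.06,0,0],"yaw":0,"jaw":0},
  {"dp":[0,0,0],"yaw":0,"jaw":0},
])

```text
t: 17.5
eef_pos: [0.6273, -0.1028, 0.1051]
orientation: [0.052, 0.703, -0.052, 0.707]
force: [4.2, 4.5, 10.0]
width: 0.0301
```

```bash
python3 st.py
```

```text
t 17.5 tcp [ 0.6273 -0.1028  0.1051] bedTCP [ 3.3 -9.1] bedtip [ 3.6 -9.1] F [ 4.2  4.5 10. ] Mo [ 1.32 -1.24  0.05] x [ 5.1e-03  8.0e-04 -1.0e+00] y [0.147 0.989 0.002]
```

Call:
apply_moves([
  {"dp":[0.04,0.02,0.03],"yaw":0,"jaw":0},
  {"dp":[0.04,0.01,0.01],"yaw":0,"jaw":0},
  {"dp":[0,0,0],"yaw":0,"jaw":0},
])

```text
t: 17.8
eef_pos: [0.6283, -0.1019, 0.0999]
orientation: [0.052, 0.704, -0.052, 0.706]
force: [2.6, 2.9, 3.8]
width: 0.0303
```

```bash
python3 st.py
```

```text
t 17.8 tcp [ 0.6283 -0.1019  0.0999] bedTCP [ 4.4 -8.5] bedtip [ 4.6 -8.5] F [2.6 2.9 3.8] Mo [ 1.03 -1.01  0.  ] x [ 2.4e-03  3.0e-04 -1.0e+00] y [0.147 0.989 0.001]
```

It's in the hole. Continuing home.

Call:
apply_moves([
  {"dp":[0.07,0.008,0.008],"yaw":0,"jaw":0},
  {"dp":[0.07,0,0],"yaw":0,"jaw":0},
  {"dp":[0.06,0,0],"yaw":0,"jaw":0},
  {"dp":[0,0,0],"yaw":0,"jaw":0},
])

```text
t: 18.2
eef_pos: [0.6283, -0.1018, 0.0893]
orientation: [0.052, 0.705, -0.052, 0.706]
force: [4.0, 2.2, 0.4]
width: 0.0301
```

```bash
python3 st.py; python3 - <<'E'
from h import *
q=manip.camera('side'); save(q,'s6.png',(250,200,370,350),4)
E
```

```text
t 18.2 tcp [ 0.6283 -0.1018  0.0893] bedTCP [ 4.4 -8.4] bedtip [ 4.5 -8.4] F [4.  2.2 0.4] Mo [ 0.88 -1.17 -0.02] x [ 0.0014  0.     -1.    ] y [0.147 0.989 0.   ]
```

View pics/s6.png

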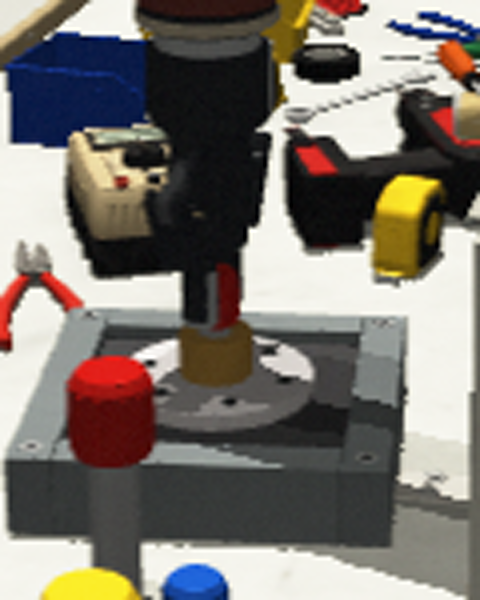

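The knob is now just above the hub. Final approach in small steps.

Call:
apply_moves([
  {"dp":[0.05,0,0],"yaw":0,"jaw":0},
  {"dp":[0.04,0.004,0.006],"yaw":0,"jaw":0},
  {"dp":[0,0,0],"yaw":0,"jaw":0},
])

```text
t: 18.55
eef_pos: [0.6284, -0.1018, 0.0848]
orientation: [0.052, 0.705, -0.052, 0.705]
force: [3.4, 3.2, 2.4]
width: 0.0301
```

Call:
apply_moves([
  {"dp":[0.04,0,0],"yaw":0,"jaw":0},
  {"dp":[0,0,0],"yaw":0,"jaw":0},
])

```text
t: 18.75
eef_pos: [0.6284, -0.1018, 0.0834]
orientation: [0.052, 0.705, -0.052, 0.705]
force: [0.6, 3.4, 8.2]
width: 0.0302
```

Call:
apply_moves([
  {"dp":[0.03,0,0],"yaw":0,"jaw":0},
  {"dp":[0,0,0],"yaw":0,"jaw":0},
])

```text
t: 18.95
eef_pos: [0.6285, -0.1019, 0.0832]
orientation: [0.052, 0.705, -0.052, 0.706]
force: [-4.4, 4.3, 20.2]
width: 0.03
```

```bash
python3 st.py; python3 - <<'E'
from h import *
q=manip.camera('side'); save(q,'s7.png',(270,230,350,330),6)
E
```

```text
t 18.95 tcp [ 0.6285 -0.1019  0.0832] bedTCP [ 4.6 -8.4] bedtip [ 4.7 -8.4] F [-4.4  4.3 20.2] Mo [1.18 0.71 0.06] x [ 1.3e-03  6.0e-04 -1.0e+00] y [0.147 0.989 0.001]
```

View pics/s7.png

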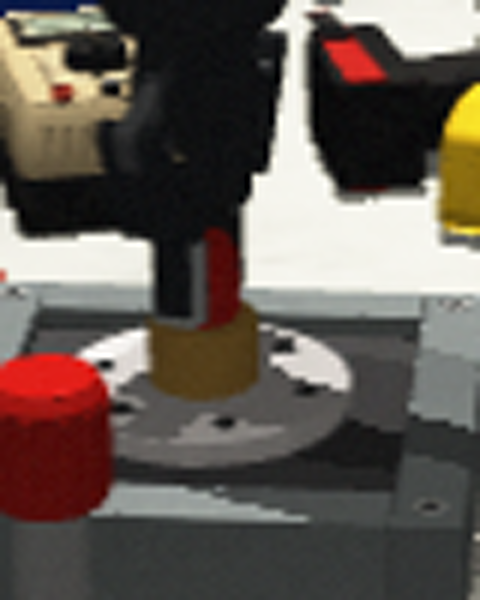

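Hard stop at TCP 0.0832, against about 0.083 expected for home. Unload and release.

Call:
apply_moves([
  {"dp":[-0.05,0,0],"yaw":0,"jaw":0},
  {"dp":[0,0,0],"yaw":0,"jaw":0.5},
  {"dp":[0,0,0],"yaw":0,"jaw":0.8},
  {"dp":[0,0,0],"yaw":0,"jaw":0.8},
  {"dp":[0,0,0],"yaw":0,"jaw":0.8},
])

```text
t: 19.5
eef_pos: [0.6275, -0.1022, 0.0831]
orientation: [0.052, 0.706, -0.052, 0.705]
force: [-0.4, 0.9, 0.3]
width: 0.0682
```

Call:
apply_moves([
  {"dp":[-0.3,0,0],"yaw":0,"jaw":0.8},
  {"dp":[-0.7,0,0],"yaw":0,"jaw":0.8},
  {"dp":[-0.9,0,0],"yaw":0,"jaw":0.8},
  {"dp":[-0.9,0,0],"yaw":0,"jaw":0.8},
  {"dp":[0,0,0],"yaw":0,"jaw":0.8},
])

```text
t: 20.0
eef_pos: [0.631, -0.1028, 0.2319]
orientation: [0.052, 0.701, -0.052, 0.709]
force: [-0.1, 0.2, -0.3]
width: 0.068
```

```bash
python3 - <<'E'
from h import *
plan([.602,-.0968,.2])
s=manip.sense();p=manip.camera('wrist'); save(p,'w8.png')
q=manip.camera('side'); save(q,'s8.png',(250,200,370,350),4)
v,u=np.mgrid[:480,:640]; d=p['depth']; f=K(p)
C=np.stack([(u-p['cx'])/f*d,(v-p['cy'])/f*d,d],-1)
T=np.array(p['T_tool_cam']); Q=C@T[:3,:3].T+T[:3,3]
M=R.from_quat(s['orientation']).as_matrix(); W=Q@M.T+np.array(s['eef_pos'])
hsv=cv2.cvtColor(p['color'],cv2.COLOR_RGB2HSV)
red=((hsv[...,0]<8)|(hsv[...,0]>172))&(hsv[...,1]>150)&(d>0)&(np.hypot(W[...,0]-.628,W[...,1]+.1)<.03)
P=W[red]; print('knob z',np.percentile(P[:,2],[5,50,90,98]).round(4))
t=P[P[:,2]>np.percentile(P[:,2],50)-.004]; print('knob top',t.mean(0).round(4))
A=np.c_[t[:,:2]-t[:,:2].mean(0),np.ones(len(t))]; 
hub=(hsv[...,0]>10)&(hsv[...,0]<28)&(hsv[...,1]>110)&(d>0)&(np.hypot(W[...,0]-.628,W[...,1]+.1)<.04)
print('hub z',np.percentile(W[hub][:,2],[5,50,95]).round(4))
pl=(d>0)&(hsv[...,1]<60)&(np.hypot(W[...,0]-.628,W[...,1]+.1)<.058)&(np.hypot(W[...,0]-.628,W[...,1]+.1)>.03)&(abs(W[...,2]-.052)<.008)
P=W[pl]; c=np.linalg.lstsq(np.c_[P[:,:2]-P[:,:2].mean(0),np.ones(len(P))],P[:,2],rcond=None)[0]; print('plate plane slope deg',np.degrees(c[:2]).round(2),'z',c[2].round(4),len(P))
E
```

```text
t 20.0 pos [ 0.631  -0.1028  0.2319] F [-0.1  0.2 -0.3] w 0.068 tool axes x [ 0.011 -0.001 -1.   ] y [0.148 0.989 0.001] d [ 0.632  0.033 -0.6  ]
knob z [0.0942 0.1136 0.1147 0.1152]
knob top [ 0.626  -0.1007  0.1135]
hub z [0.0657 0.0798 0.0812]
plate plane slope deg [ 0.01 -0.  ] z 0.0521 7674
```

View pics/w8.png

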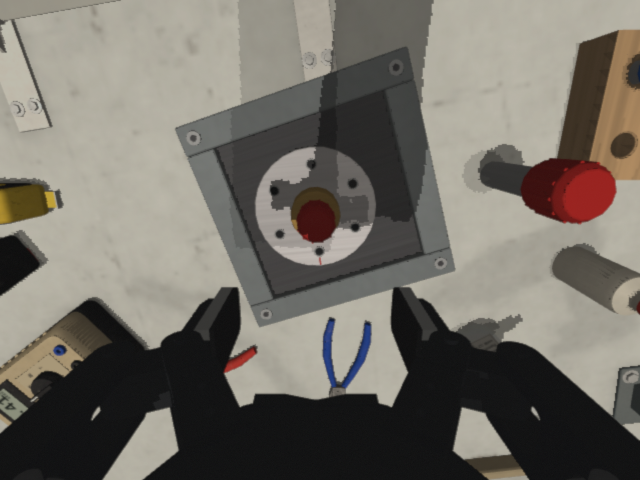

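View pics/s8.png

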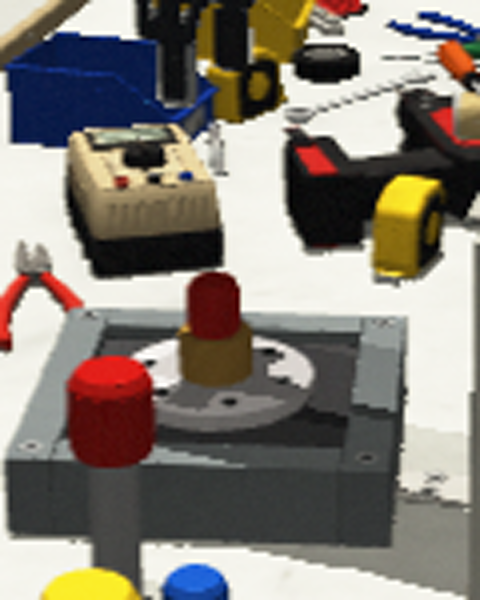

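The knob top is at about 0.114 (expected 0.114 when home), the plate is flat at 0.052 with under 0.02° of slope, and the blue pin, bottle and tape are in place.

```bash
python3 -c "
from bench import manip
print(manip.hand_in())"
```

```text
the job is handed in; nothing more can be done
None
```

The pivot pin is fully home in the fixture, the gripper has let go, and the job is handed in at about 20 s of the 72 s allowed. I took the small red-knobbed pin from the rack and put it down through the hub. Then I slid the plate with the pin's tip until it dropped into the hole, at about x +4.6, y -8.4 mm in the bed frame.

**Last checks:**
- **Pin:** the knob's top is at about 114 mm, which is where it should be with its underside on the hub at 80 mm.
- **Plate:** it lies flat, with its top face at 52 mm and less than 0.02° of slope.
- **Other things:** the last pictures showed the blue pin, glue bottle, tape measure and look-alike pins standing; I did not measure their positions again.
- **Forces:** the highest readings at the end of a move were about 39 N down and 25 N sideways at the wrist while hunting. What happened within a move is not recorded.

**What disagreed:** the wrist and top cameras differed by 2 to 3 mm on the positions of the knob and the hub. The fingers may also have slipped about 1 mm down the knob while pressing. Neither affected the result.

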